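# Open the counterweighted apple wedger and load an apple

### The arm

A 6-joint arm with a two-finger parallel gripper is mounted at the origin on the work surface. World frame = base frame: x ahead of the robot, y to its left, z up, the work surface at z = 0. Lengths are in m, angles in rad, forces in N, time in s.
With the tool pointing down it reaches from about 0.325 to 0.9 m from the base axis. Payload 6.1 kg.
Tool frame: the origin (TCP) lies on the mounting face of the last link; the fingertips stand 182 mm ahead of it and the grasp point (between the pads) lies 164 mm ahead of it; z points along the fingers, y is the line along which they close (so a half turn about z gives the same grasp; the last joint's range is limited). The gripper opens to 87 mm and grips with 3 to 60 N. Pads are 19 mm wide; open, the fingers measure 117 mm over their backs; the gripper's body (75 mm by 190 mm) begins 51 mm behind the grasp point.
Start: joints at [1.018, 0.22, 1.526, -0, 1.395, -0.126], TCP at [0.259, 0.569, 0.405] pointing down, gripper open.
Joint ranges: [-2.98, 2.98], [-0.91, 2.08], [0.09, 2.57], [-1.24, 4.39], [0.2, 2.65], [-2.68, 2.68]. Speed limits (rad/s): [2.57, 2.57, 3.01, 3.14, 3.14, 3.14].

### API

Orientations are given as a unit quaternion [w, x, y, z].
In Python, from plant import env gives the robot as it stands.
- The arm moves only by the shell command python3 -m handwheel 'ROWS' [FORCE]. ROWS is JSON, a list of rows, each a list of 3 entries, a list of its own where there are three numbers: the opening, from -1 (shut) to 1 (fully open), so that 0 is half open, then the shift along the tool's x, y, z in mm, then the turn, a rotation vector about the tool's x, y, z in rad. A call has 1 to 20 rows; each row is the pose to reach, as a shift and turn from the pose commanded when the call began, along the tool's axes at that moment; what a row does not reach only later rows make up. A row lasts 1/12 s, in which the tool goes at most 41.7 mm and 7.16 degrees, less where a joint would pass 70% of its speed; a pose out of reach is approached as far as the arm can. A call with a gripper value outside its range is refused whole. The fingers move at their own pace and stop on an object; FORCE is the grip in N (left out, the last holds). Time passes only in rows, so rows that repeat a pose let the fingers close. It gives the time, the measured TCP pose, the force, the opening and the grip force at its end, in the units of the state.
- env.state(): the state, without advancing time (a new reading comes with each control period).
- env.get_image(name): name is "scene" or "side" or "wrist"; returns (picture, depth): 480x640x3 uint8, blue, green, red; 480x640 float32, m along the optical axis (not along the pixel's ray), 0 where there is no reading.
- env.camera_model(name): a dict with "K" (3x3 intrinsics, pixels), "k1" (the pictures are not rectified: a ray, as slopes to the right and down, at radius r is drawn at 1 + k1 r^2 times it, then the intrinsics apply), "cam_to_world" (4x4, takes a point from camera to world coordinates); the wrist camera has in their place "T_tool_cam" (4x4, takes a point from camera to tool coordinates, whose origin is the TCP and whose axes are the flange's). Camera axes: x right, y down, z forward; pixel columns grow to the right and rows downward; lengths in m; the calibration is good to about 2 mm. A picture is of the moment at which its call begins: read the wrist's pose just before it. camera_model takes no time and is no camera call.
- env.sign_off(): hands the job in; it is judged then, once.
The state is a dict: "time_s": time; "q": joint angles; "dq": joint speeds; "joint_efforts": joint torques, N m; "ee_pos": TCP position; "tcp_rot": TCP orientation; "wrist_force": force on the tool from outside, world axes, zero at the start; "ft_torque": the same for the moment, N m; "width": finger opening in m; "finger_force": force on a finger pad.
Only numpy, scipy, OpenCV 4.12 (cv2) and the standard library are available. Lean on these libraries where they do the work, as an engineer would, in place of code of your own. Each camera call takes 0.05 s, during which the arm holds its last target. There are 200 camera calls.

### The job

Raise the apple wedger's lever by its handle past its balance point and ease it back slowly, without letting it fall, until its counterweight rests on the rubber-tipped rest; do not bang or press it hard onto the rest, and let go so it stays open by itself. Then take the apple from the tray and set it gently, stem up, fully down in the seat ring, leaving the mug, jar and peeler where they are.

Things in the scene. Friction and masses are not known exactly. Their poses are not given: they have to be found in the camera images.
- wedger: Apple wedger: white board 350 x 130 x 14 mm, fixed, with two aluminium cheeks that carry the lever. Origin on the table under the lever's line; its x axis runs level from the grip-bar end towards the rest, z up. Board from x = -105 to +245 mm; seat at x = -15 mm, pivot at 120 mm, rest at 209 mm, all at y = 0.
- pivot (a point): The lever's hinge axis (along the wedger's y axis), 120 mm above the table, mid-width.
- handle (a point): Middle of the lever's grip bar: steel, 14 mm thick, 100 mm long, parallel to the hinge axis, 210 mm from the pivot. It ends a D-shaped frame, open inside (56 mm clear from the bar to the frame's other crossbar, 86 mm along the bar), so it can be gripped from above at its middle with one finger inside the D. The bar may turn between the fingers.
- lever (a joint): Lever angle in rad: 0 closed (level; grip bar on the pivot's -x side), growing as the bar rises and swings over towards +x. Bar height = 120 mm + 210 mm x sin(angle). Lever about 0.9 kg, hinge nearly frictionless. It rests open at 1.38 to 1.93 rad, set by the rest's screw; beyond 1.2 rad over 1.2 rad/s is too fast. A 50 mm wide pusher hangs 45 mm below the lever, 135 mm from the pivot.
- rest: Rest behind the pivot: a dark steel socket, 28 mm wide, 26 mm high, on the board; in it an upright screw ending in a 24 mm rubber ball. Origin at the socket's foot, 14 mm above the table. The screw's height varies and is not measured: ball top 52 to 87 mm above this origin. The rubber gives about 1 mm per 12 N. The open lever alone loads it with 8 to 13 N; over 30 N is too much.
- seat (a point): Centre of the seat's flat floor, 26 mm above the table: an aluminium cup 68 mm across with a rim that stands 8 mm above the floor and is 54 mm wide inside. The apple stands on the floor within the rim. When closed, the lever's pusher hangs over it; with the lever open the space above is free.
- apple_mid (a point): Middle of the apple, half-way up: 55 mm tall, 62 mm across at its widest (4.5 mm above this point), flat foot 30 mm across, 48 mm across at 8 mm above the foot, about 0.14 kg, stem at the top (z axis up along the stem). It stands on the tray, foot 4 mm above the table.
- tray: Red canteen tray, 360 x 270 mm, fixed; floor 4 mm thick, raised edge 14 mm high. Origin under its centre.
- peeler: Bystander: black-handled peeler, 120 mm long, lying on the tray. Origin at its underside.
- mug: Bystander: white mug, 76 mm across, 90 mm high. Origin at its underside.
- jar: Bystander: closed jar, 66 mm across, 100 mm high. Origin at its underside.
- counterweight (a point): Centre of the lever's dark steel counterweight, a lying cylinder 60 mm in diameter, 50 mm wide, 1 kg, clamped 80 to 100 mm straight above the pivot when closed (varies). Closed, the lever needs about 4.5 N upward at the bar; the load vanishes at balance, between 0.65 and 0.95 rad; beyond it the lever falls open, pulling with up to 5 N at the bar, until this weight lands on the rest.
Mind the look-alikes: they are no part of the job. Leave any grey or white look-alike of the part that bears apple_mid alone.

How it is judged:
By the outcome, as a careful person would: the job done as asked, in the order asked, and still so for the second after the job is handed in, with the robot touching nothing.
It also fails if it takes over 72 s, if anything falls off the work surface, if the arm or the gripper's body presses on something with over 40 N, if the wrist force passes 120 N, or if a joint passes its speed limit or range.

## Working session

There is one attempt and no reset: what is moved stays moved. The work goes in short steps, Python scripts to look and compute and a shell command to move; the robot and the scene stay as the last step left them, time stands still between calls to the robot, and variables do not carry over. Pictures are saved under pics/ and viewed, at most 10 in all, crops included, and the job is handed in when it is done.

```bash
ls; mkdir -p pics; cat > h.py <<'E'
import numpy as np, cv2
from plant import env
from scipy.spatial.transform import Rotation as R
def T_tool():
    s=env.state(); q=s["tcp_rot"]; T=np.eye(4)
    T[:3,:3]=R.from_quat([q[1],q[2],q[3],q[0]]).as_matrix(); T[:3,3]=s["ee_pos"]; return T
def grab(name):
    T=T_tool(); im,d=env.get_image(name); m=env.camera_model(name)
    C=T@np.array(m["T_tool_cam"]) if name=="wrist" else np.array(m["cam_to_world"])
    return im,d,np.array(m["K"]),m["k1"],C
def rays(uv,K,k1):
    p=cv2.undistortPoints(np.array(uv,float).reshape(-1,1,2),K,np.array([k1,0,0,0.])).reshape(-1,2)
    return np.c_[p,np.ones(len(p))]
def onplane(uv,z,K,k1,C):
    r=rays(uv,K,k1)@C[:3,:3].T; o=C[:3,3]; return o+r*((z-o[2])/r[:,2])[:,None]
def bydepth(uv,d,K,k1,C):
    uv=np.array(uv,float).reshape(-1,2); z=d[uv[:,1].astype(int),uv[:,0].astype(int)]
    return (rays(uv,K,k1)*z[:,None])@C[:3,:3].T+C[:3,3]
def proj(P,K,k1,C):
    p=(np.array(P,float).reshape(-1,3)-C[:3,3])@C[:3,:3]; p=p[:,:2]/p[:,2:]
    p=p*(1+k1*(p**2).sum(1))[:,None]; return p@K[:2,:2].T+K[:2,2]
def plan(target,Rw=None):
    "shift (mm) & rotvec in tool axes from the present pose to a TCP target"
    T=T_tool(); print("shift",np.round(1000*T[:3,:3].T@(np.array(target)-T[:3,3]),1),
      "turn",None if Rw is None else np.round(R.from_matrix(T[:3,:3].T@Rw).as_rotvec(),3))
E
python3 - <<'E'
from h import *
for n in ("scene","side"):
    im,d,K,k1,C=grab(n); cv2.imwrite(f"pics/{n}0.png",im); np.savez(f"{n}0.npz",im=im,d=d,K=K,k1=k1,C=C); print(n,K.tolist(),k1,C.round(3).tolist())
print(env.state()); print(T_tool().round(3))
E
```

```text
pics
scene [[580.1042618011606, 0.0, 315.4992203620111], [0.0, 580.1042618011606, 246.91293314498878], [0.0, 0.0, 1.0]] -0.16106799086678614 [[-0.578, 0.673, -0.462, 1.196], [0.816, 0.487, -0.312, 0.489], [0.015, -0.557, -0.83, 1.363], [0.0, 0.0, 0.0, 1.0]]
side [[610.6977603346457, 0.0, 309.2924291853687], [0.0, 610.6977603346457, 256.471942973969], [0.0, 0.0, 1.0]] 0.004177048143513678 [[0.997, -0.053, 0.054, 0.416], [-0.076, -0.759, 0.647, -1.001], [0.007, -0.649, -0.761, 1.37], [0.0, 0.0, 0.0, 1.0]]
{'time_s': 0.1, 'q': array([ 1.01792470e+00,  2.21159902e-01,  1.52752927e+00, -4.28603121e-05,
        1.39470863e+00, -1.26074170e-01]), 'dq': array([ 0.00069243, -0.00148348, -0.00332338,  0.00021081,  0.0016079 ,
        0.00056619]), 'joint_efforts': array([ 1.44180740e-03, -4.95947564e+01, -3.88516510e+01,  7.01691373e-02,
        5.15522424e-02, -3.66796769e-05]), 'ee_pos': array([0.25858454, 0.5687202 , 0.40372129]), 'tcp_rot': array([-2.80657121e-04,  2.11778976e-01,  9.77317170e-01, -8.58089983e-04]), 'wrist_force': array([-0.34208407, -0.52829224, -0.95128411]), 'ft_torque': array([-0.01130754,  0.00159573, -0.04430533]), 'finger_force': 0.0, 'width': 0.087096994875422}
[[-0.91   0.414 -0.001  0.259]
 [ 0.414  0.91  -0.002  0.569]
 [ 0.    -0.002 -1.     0.404]
 [ 0.     0.     0.     1.   ]]
```

View pics/scene0.png

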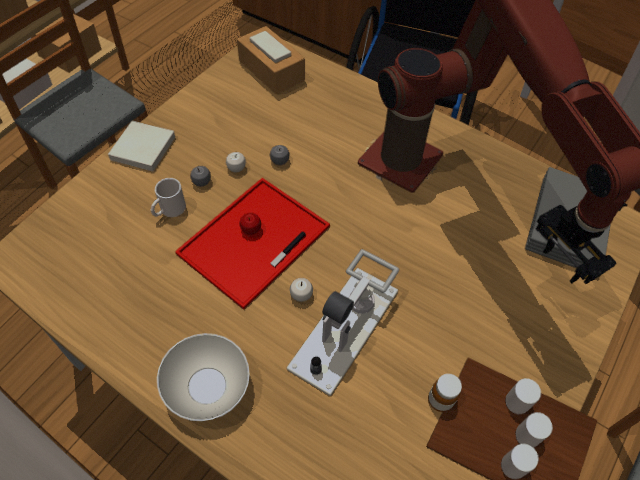

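View pics/side0.png

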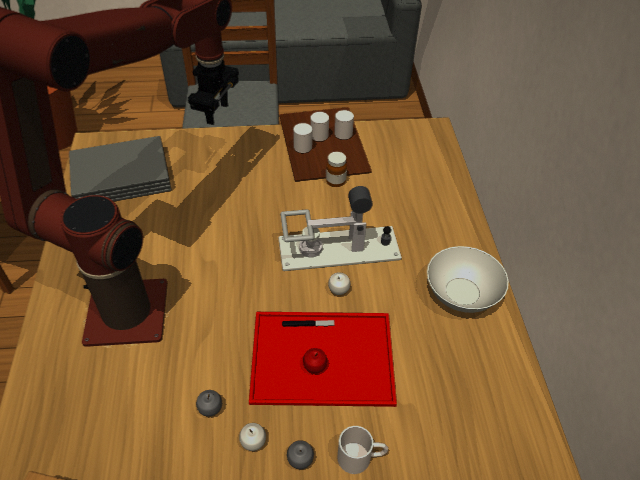

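The red apple is at scene (250,223), side (315,360). Look-alikes are white ones at scene (236,162) and (302,291) and grey ones at (201,176) and (280,155). The red one standing on the red tray fits the description. The wedger is at scene (345,320) with its grip bar at scene (378,262). The dark knob on the board, scene (316,365), is the rest.

```bash
cat > m1.py <<'E'
from h import *
crops=[]
for n in ("scene","side"):
    f=np.load(n+"0.npz"); im,d,K,k1,C=f["im"],f["d"],f["K"],float(f["k1"]),f["C"]
    v,u=np.mgrid[0:480,0:640]; uv=np.c_[u.ravel(),v.ravel()]; P=bydepth(uv,d,K,k1,C).reshape(480,640,3)
    hsv=cv2.cvtColor(im,cv2.COLOR_BGR2HSV)
    box=(slice(240,395),slice(285,405)) if n=="scene" else (slice(185,275),slice(275,405))
    b=np.zeros((480,640),bool); b[box]=True
    m=b&(abs(P[...,2]-.014)<.006)&(hsv[...,1]<60)&(hsv[...,2]>90)&(d>0)
    m=cv2.morphologyEx(m.astype(np.uint8),cv2.MORPH_OPEN,np.ones((3,3)))
    k,l,st,_=cv2.connectedComponentsWithStats(m)
    vv,uu=np.where(m>0); W=onplane(np.c_[uu,vv],.014,K,k1,C)[:,:2]
    r=cv2.minAreaRect((W*1000).astype(np.float32)); print(n,"board",r)
    h=b&(P[...,2]>.1)&(P[...,2]<.35)&(d>0); print(" high pts",h.sum())
    # red apple: red & above tray
    a=(hsv[...,1]>120)&((hsv[...,0]<12)|(hsv[...,0]>168))&(P[...,2]>.028)&(P[...,2]<.08)&(d>0)
    a[:, 400:]=0
    if n=="scene": a[:180]=0
    else: a[:310]=0
    a=cv2.morphologyEx(a.astype(np.uint8),cv2.MORPH_OPEN,np.ones((3,3)))
    vv,uu=np.where(a>0); print(" apple px",uu.mean(),vv.mean(),len(uu),"on z=.04",onplane([[uu.mean(),vv.mean()]],.040,K,k1,C).round(4), "pts mean",P[a>0].mean(0).round(4))
    bar=b&(hsv[...,1]<50)&(P[...,2]>.105)&(P[...,2]<.14)&(d>0)
    X=P[bar]; print(" bar",len(X), "mn",X[:,0].min(),"rng y",X[:,1].min(),X[:,1].max(), X[X[:,0]<X[:,0].min()+.015].mean(0))
    cw=b&(hsv[...,2]<70)&(P[...,2]>.16)&(P[...,2]<.28)&(d>0); X=P[cw]; print(" cw",len(X),X.mean(0),X.min(0),X.max(0))
    c=(250,223) if n=="scene" else (315,360)
    crops.append(cv2.resize(im[c[1]-40:c[1]+40,c[0]-40:c[0]+40],(300,300)))
    c=(345,310) if n=="scene" else (340,230)
    crops.append(cv2.resize(im[c[1]-70:c[1]+80,c[0]-75:c[0]+75],(300,300)))
cv2.imwrite("pics/crop1.png",np.vstack([np.hstack(crops[:2]),np.hstack(crops[2:])]))
E
python3 m1.py
```

```text
scene board ((605.2069091796875, 186.6166229248047), (349.9927062988281, 129.19224548339844), 2.779325008392334)
 high pts 1810
 apple px 249.92753623188406 222.52463768115942 345 on z=.04 [[ 0.5006 -0.2057  0.04  ]] pts mean [ 0.5063 -0.2     0.0508]
 bar 1069 mn 0.43644000067504685 rng y 0.12289023084454465 0.23849181919098034 [0.44595561 0.18250513 0.1259681 ]
 cw 537 [0.66396448 0.19406681 0.21810985] [0.62605046 0.1650044  0.17832016] [0.68476859 0.21520571 0.23651263]
side board ((602.7091064453125, 182.09213256835938), (347.2200012207031, 131.8412628173828), 2.8825607299804688)
 high pts 1608
 apple px 314.65 359.74347826086955 460 on z=.04 [[ 0.4983 -0.2097  0.04  ]] pts mean [ 0.4977 -0.2161  0.0508]
 bar 943 mn 0.435716380059491 rng y 0.11646834151276297 0.23477049023447005 [0.44320064 0.17390796 0.12607358]
 cw 503 [0.65024031 0.17503196 0.213384  ] [0.62296621 0.15230748 0.16729767] [0.68074719 0.2112585  0.23577081]
```

View pics/crop1.png

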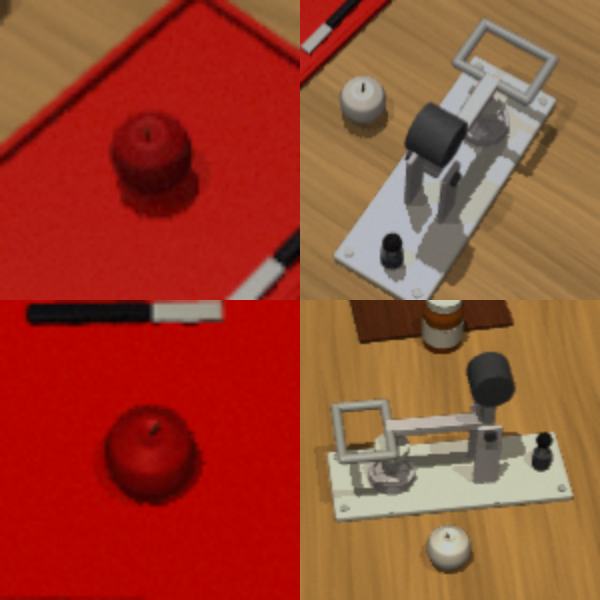

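The crop confirms the red apple with its stem up, alone on the tray. It also shows the grip bar at the far left of the lever. Next I approach the handle.

```bash
cat >> h.py <<'E'
def down(yaw):
    c,s=np.cos(yaw),np.sin(yaw); y=np.array([c,s,0]); z=np.array([0,0,-1.]); return np.c_[np.cross(y,z),y,z]
E
python3 -c "
from h import *
plan([.444,.1766,.374],down(.0494))"
```

```text
shift [-331.1 -280.1   30.2] turn [-2.000e-03  1.000e-03  1.095e+00]
```

```bash
python3 -m handwheel '[[1,[-331,-280,30],[0,0,1.095]],[1,[-331,-280,30],[0,0,1.095]],[1,[-331,-280,30],[0,0,1.095]],[1,[-331,-280,30],[0,0,1.095]],[1,[-331,-280,30],[0,0,1.095]],[1,[-331,-280,30],[0,0,1.095]],[1,[-331,-280,30],[0,0,1.095]],[1,[-331,-280,30],[0,0,1.095]],[1,[-331,-280,30],[0,0,1.095]],[1,[-331,-280,30],[0,0,1.095]],[1,[-331,-280,30],[0,0,1.095]],[1,[-331,-280,30],[0,0,1.095]],[1,[-331,-280,30],[0,0,1.095]],[1,[-331,-280,30],[0,0,1.095]],[1,[-331,-280,30],[0,0,1.095]]]' 15
cat > m2.py <<'E'
from h import *
im,d,K,k1,C=grab("wrist")
v,u=np.mgrid[0:480,0:640]; P=bydepth(np.c_[u.ravel(),v.ravel()],d,K,k1,C).reshape(480,640,3)
c,s=np.cos(.0494),np.sin(.0494); Q=P-np.array([.534,.181,0]); X=Q[...,0]*c+Q[...,1]*s; Y=-Q[...,0]*s+Q[...,1]*c
m=(d>0)&(X<-.075)&(X>-.11)&(abs(P[...,2]-.12)<.012)&(abs(Y)<.03)
print("bar mid n",m.sum(),"wedger x",X[m].mean(),X[m].min(),X[m].max(),"z max",np.percentile(P[m][:,2],95))
m2=(d>0)&(X<-.075)&(X>-.115)&(abs(P[...,2]-.12)<.012); print("bar Y range",Y[m2].min(),Y[m2].max())
print("expected bar px",proj([.444,.1766,.12],K,k1,C))
im=im.copy(); cv2.circle(im,tuple(int(a) for a in proj([.444,.1766,.127],K,k1,C)[0]),4,(0,0,255),1); cv2.imwrite("pics/w1.png",im)
E
python3 m2.py
```

```text
time_s: 1.35
ee_pos: [0.4436, 0.1781, 0.3747]
tcp_rot: [-0.0, 0.689, 0.725, -0.0]
wrist_force: [-0.2, 0.3, -0.1]
width: 0.087
finger_force: 0.0
bar mid n 2430 wedger x -0.09272324418794742 -0.09976410313754416 -0.08573842604765598 z max 0.12659070523118268
bar Y range -0.05434049638315774 0.05817662585755963
expected bar px [[326.0405652  254.65267166]]
```

View pics/w1.png

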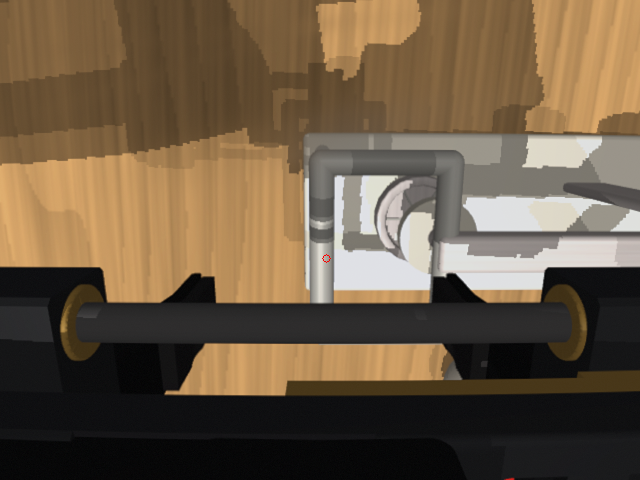

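The wrist view shows the bar running down from (321,160) to behind the fingers, with the D to its right. The inner finger clears it at half opening. Descend and grip.

```bash
python3 -m handwheel '[[0,[0,-2.3,10],[0,0,0]],[0,[0,-2.3,10],[0,0,0]],[0,[0,-2.3,10],[0,0,0]],[0,[0,-2.3,30],[0,0,0]],[0,[0,-2.3,50],[0,0,0]],[0,[0,-2.3,70],[0,0,0]],[0,[0,-2.3,82],[0,0,0]],[0,[0,-2.3,90],[0,0,0]],[0,[0,-2.3,90.5],[0,0,0]],[-0.5,[0,-2.3,90.5],[0,0,0]],[-0.9,[0,-2.3,90.5],[0,0,0]],[-0.9,[0,-2.3,90.5],[0,0,0]],[-0.9,[0,-2.3,90.5],[0,0,0]],[-0.9,[0,-2.3,90.5],[0,0,0]],[-0.9,[0,-2.3,90.5],[0,0,0]]]' 15
```

```text
time_s: 2.65
ee_pos: [0.4422, 0.177, 0.2848]
tcp_rot: [0.0, 0.69, 0.724, 0.001]
wrist_force: [-0.4, 1.0, 1.4]
width: 0.0137
finger_force: 15.0
```

```bash
python3 - <<'E'
import numpy as np
# arc rows: tool y = wedger x, tool z = down, from th=0
for th in np.arange(0,2.0,.05):
    print(f"{th:.2f}: y {210*(1-np.cos(th)):.1f} z {-210*np.sin(th):.1f}",end=" | ")
# rest estimate: top of rest ball in the two views
from h import *
for n in ("scene","side"):
    f=np.load(n+"0.npz"); im,d,K,k1,C=f["im"],f["d"],f["K"],float(f["k1"]),f["C"]
    v,u=np.mgrid[0:480,0:640]; P=bydepth(np.c_[u.ravel(),v.ravel()],d,K,k1,C).reshape(480,640,3)
    e=np.hypot(P[...,0]-.7402,P[...,1]-.1934); m=(e<.025)&(P[...,2]>.03)&(im.max(2)<90)
    print("\n",n,m.sum(),"ball top z",P[m][:,2].max() if m.any() else None)
    m=(P[...,2]>.17)&(P[...,2]<.3)&(np.hypot(P[...,0]-.651,P[...,1]-.189)<.05)&(d>0); print(" cw top z",np.percentile(P[m][:,2],98))
E
```

```text
0.00: y 0.0 z -0.0 | 0.05: y 0.3 z -10.5 | 0.10: y 1.0 z -21.0 | 0.15: y 2.4 z -31.4 | 0.20: y 4.2 z -41.7 | 0.25: y 6.5 z -52.0 | 0.30: y 9.4 z -62.1 | 0.35: y 12.7 z -72.0 | 0.40: y 16.6 z -81.8 | 0.45: y 20.9 z -91.3 | 0.50: y 25.7 z -100.7 | 0.55: y 31.0 z -109.8 | 0.60: y 36.7 z -118.6 | 0.65: y 42.8 z -127.1 | 0.70: y 49.4 z -135.3 | 0.75: y 56.3 z -143.1 | 0.80: y 63.7 z -150.6 | 0.85: y 71.4 z -157.8 | 0.90: y 79.5 z -164.5 | 0.95: y 87.8 z -170.8 | 1.00: y 96.5 z -176.7 | 1.05: y 105.5 z -182.2 | 1.10: y 114.7 z -187.2 | 1.15: y 124.2 z -191.7 | 1.20: y 133.9 z -195.7 | 1.25: y 143.8 z -199.3 | 1.30: y 153.8 z -202.3 | 1.35: y 164.0 z -204.9 | 1.40: y 174.3 z -206.9 | 1.45: y 184.7 z -208.5 | 1.50: y 195.1 z -209.5 | 1.55: y 205.6 z -210.0 | 1.60: y 216.1 z -209.9 | 1.65: y 226.6 z -209.3 | 1.70: y 237.1 z -208.2 | 1.75: y 247.4 z -206.6 | 1.80: y 257.7 z -204.5 | 1.85: y 267.9 z -201.9 | 1.90: y 277.9 z -198.7 | 1.95: y 287.7 z -195.1 | 
 scene 136 ball top z 0.08249923628496014
 cw top z 0.23397741228220964

 side 121 ball top z 0.08166443082335806
 cw top z 0.2333178087941843
```

```bash
python3 -m handwheel '[[-0.9,[0,0.1,-5],[0,0,0]],[-0.9,[0,0.6,-15],[0,0,0]],[-0.9,[0,1.6,-26],[0,0,0]],[-0.9,[0,3.2,-36.5],[0,0,0]],[-0.9,[0,5.3,-47],[0,0,0]],[-0.9,[0,7.9,-57],[0,0,0]],[-0.9,[0,9.4,-62],[0,0,0]]]' 15; python3 -c "
from h import *
print(env.state()['ee_pos'],env.state()['width'])"
```

```text
time_s: 3.23
ee_pos: [0.4515, 0.1774, 0.3476]
tcp_rot: [0.0, 0.69, 0.724, 0.0]
wrist_force: [1.8, 0.6, -3.9]
width: 0.0133
finger_force: 15.0
[0.45145649 0.17738861 0.34757804] 0.01328453148165913
```

```bash
python3 -m handwheel '[[-0.9,[0,3.3,-9.9],[0,0,0]],[-0.9,[0,7.2,-19.7],[0,0,0]],[-0.9,[0,11.5,-29.2],[0,0,0]],[-0.9,[0,16.3,-38.6],[0,0,0]],[-0.9,[0,21.6,-47.7],[0,0,0]],[-0.9,[0,27.3,-56.5],[0,0,0]],[-0.9,[0,33.4,-65],[0,0,0]],[-0.9,[0,40,-73.2],[0,0,0]],[-0.9,[0,46.9,-81],[0,0,0]],[-0.9,[0,54.3,-88.5],[0,0,0]],[-0.9,[0,62,-95.7],[0,0,0]],[-0.9,[0,70,-102.4],[0,0,0]],[-0.9,[0,78.4,-108.7],[0,0,0]],[-0.9,[0,87,-114.6],[0,0,0]],[-0.9,[0,96,-120],[0,0,0]],[-0.9,[0,105,-125],[0,0,0]],[-0.9,[0,109,-127],[0,0,0]],[-0.9,[0,109,-127],[0,0,0]]]' 15
```

```text
time_s: 4.73
ee_pos: [0.5614, 0.1828, 0.4773]
tcp_rot: [0.002, 0.69, 0.724, 0.002]
wrist_force: [-2.3, -0.4, 7.6]
width: 0.0136
finger_force: 15.0
```

```bash
python3 -m handwheel '[[-0.9,[0,2,-3],[0,0,0]],[-0.9,[0,5.8,-5],[0,0,0]],[-0.9,[0,10.5,-7.5],[0,0,0]],[-0.9,[0,15.5,-9.6],[0,0,0]],[-0.9,[0,20.5,-11.5],[0,0,0]],[-0.9,[0,25.4,-13.2],[0,0,0]],[-0.9,[0,30.4,-14.8],[0,0,0]],[-0.9,[0,35.4,-16.2],[0,0,0]],[-0.9,[0,40.5,-17.6],[0,0,0]],[-0.9,[0,45.6,-18.8],[0,0,0]],[-0.9,[0,45.6,-18.8],[0,0,0]]]' 15
```

```text
time_s: 5.65
ee_pos: [0.6066, 0.185, 0.492]
tcp_rot: [0.0, 0.69, 0.724, 0.0]
wrist_force: [2.1, 1.8, -1.2]
width: 0.0136
finger_force: 15.0
```

```bash
python3 -m handwheel '[[-0.9,[0,5,-1],[0,0,0]],[-0.9,[0,10,-2],[0,0,0]],[-0.9,[0,15,-2.9],[0,0,0]],[-0.9,[0,18,-3.3],[0,0,0]],[-0.9,[0,21,-3.6],[0,0,0]],[-0.9,[0,21,-3.6],[0,0,0]]]' 15; python3 -m handwheel '[[-0.9,[0,2.5,-0.3],[0,0,0]],[-0.9,[0,5,-0.6],[0,0,0]],[-0.9,[0,7.5,-0.8],[0,0,0]],[-0.9,[0,10,-1],[0,0,0]],[-0.9,[0,10,-1],[0,0,0]]]'
```

```text
time_s: 6.15
ee_pos: [0.6272, 0.1859, 0.4957]
tcp_rot: [0.0, 0.69, 0.724, 0.0]
wrist_force: [3.2, 1.6, -1.9]
width: 0.0132
finger_force: 15.0
time_s: 6.57
ee_pos: [0.637, 0.1864, 0.4965]
tcp_rot: [0.0, 0.69, 0.724, 0.0]
wrist_force: [2.6, 1.1, -1.9]
width: 0.0134
finger_force: 15.0
```

```bash
python3 -m handwheel '[[-0.9,[0,2,-0.2],[0,0,0]],[-0.9,[0,4,-0.3],[0,0,0]],[-0.9,[0,6,-0.4],[0,0,0]],[-0.9,[0,8,-0.5],[0,0,0]],[-0.9,[0,8,-0.5],[0,0,0]]]' 15
```

```text
time_s: 6.98
ee_pos: [0.645, 0.1868, 0.4971]
tcp_rot: [0.0, 0.69, 0.724, 0.0]
wrist_force: [2.7, 0.7, -2.2]
width: 0.0135
finger_force: 15.0
```

```bash
for i in 1; do python3 -m handwheel '[[-0.9,[0,2,0],[0,0,0]],[-0.9,[0,4,0],[0,0,0]],[-0.9,[0,5,0],[0,0,0]],[-0.9,[0,5,0],[0,0,0]]]' 15; done; python3 -m handwheel '[[-0.9,[0,2,0.1],[0,0,0]],[-0.9,[0,4,0.2],[0,0,0]],[-0.9,[0,4,0.2],[0,0,0]]]'
```

```text
time_s: 7.32
ee_pos: [0.6498, 0.187, 0.4972]
tcp_rot: [0.0, 0.69, 0.724, 0.0]
wrist_force: [2.6, -0.8, -1.9]
width: 0.0136
finger_force: 15.0
time_s: 7.57
ee_pos: [0.6539, 0.1872, 0.4971]
tcp_rot: [0.0, 0.69, 0.724, 0.0]
wrist_force: [3.0, -0.5, -1.2]
width: 0.0134
finger_force: 15.0
```

```bash
python3 -m handwheel '[[-0.9,[0,2,0.1],[0,0,0]],[-0.9,[0,4,0.2],[0,0,0]],[-0.9,[0,4,0.2],[0,0,0]]]'; python3 -m handwheel '[[-0.9,[0,2,0.1],[0,0,0]],[-0.9,[0,4,0.2],[0,0,0]],[-0.9,[0,4,0.2],[0,0,0]]]'
```

```text
time_s: 7.82
ee_pos: [0.6579, 0.1874, 0.4968]
tcp_rot: [0.0, 0.69, 0.724, 0.0]
wrist_force: [2.5, -0.5, -0.6]
width: 0.0134
finger_force: 15.0
time_s: 8.07
ee_pos: [0.6619, 0.1876, 0.4966]
tcp_rot: [0.0, 0.69, 0.724, 0.0]
wrist_force: [3.2, -1.1, -0.1]
width: 0.0134
finger_force: 15.0
```

```bash
python3 -m handwheel '[[-0.9,[0,1.5,0.2],[0,0,0]],[-0.9,[0,3,0.4],[0,0,0]],[-0.9,[0,3,0.4],[0,0,0]]]'; python3 -m handwheel '[[-0.9,[0,1.5,0.2],[0,0,0]],[-0.9,[0,3,0.4],[0,0,0]],[-0.9,[0,3,0.4],[0,0,0]]]'
```

```text
time_s: 8.32
ee_pos: [0.6648, 0.1878, 0.4963]
tcp_rot: [0.0, 0.69, 0.724, 0.0]
wrist_force: [3.5, -1.1, -0.6]
width: 0.0133
finger_force: 15.0
time_s: 8.57
ee_pos: [0.6678, 0.1879, 0.496]
tcp_rot: [0.0, 0.69, 0.724, 0.0]
wrist_force: [3.3, -1.6, 1.1]
width: 0.0135
finger_force: 15.0
```

```bash
python3 -m handwheel '[[-0.9,[0,1.5,0],[0,0,0]],[-0.9,[0,3,0],[0,0,0]],[-0.9,[0,3,0],[0,0,0]]]'; python3 -m handwheel '[[-0.9,[0,1.5,0.3],[0,0,0]],[-0.9,[0,3,0.4],[0,0,0]],[-0.9,[0,3,0.4],[0,0,0]]]'
```

```text
time_s: 8.82
ee_pos: [0.6708, 0.1881, 0.4957]
tcp_rot: [0.0, 0.69, 0.724, 0.0]
wrist_force: [3.6, -2.6, -0.3]
width: 0.0131
finger_force: 15.0
time_s: 9.07
ee_pos: [0.6738, 0.1882, 0.4953]
tcp_rot: [0.0, 0.69, 0.724, 0.0]
wrist_force: [4.1, -2.6, 0.1]
width: 0.0133
finger_force: 15.0
```

```bash
python3 -m handwheel '[[-0.9,[-0.5,1.5,0.2],[0,0,0]],[-0.9,[-0.5,3,0.4],[0,0,0]],[-0.9,[-0.5,3,0.4],[0,0,0]]]'; python3 -m handwheel '[[-0.9,[-0.3,1.5,0.2],[0,0,0]],[-0.9,[-0.3,3,0.4],[0,0,0]],[-0.9,[-0.3,3,0.4],[0,0,0]]]'
```

```text
time_s: 9.32
ee_pos: [0.6768, 0.1882, 0.4949]
tcp_rot: [-0.0, 0.689, 0.724, 0.0]
wrist_force: [3.8, -0.1, -0.2]
width: 0.0136
finger_force: 15.0
time_s: 9.57
ee_pos: [0.6797, 0.1883, 0.4944]
tcp_rot: [-0.0, 0.689, 0.724, 0.0]
wrist_force: [4.5, 2.8, -0.7]
width: 0.0135
finger_force: 15.0
```

```bash
python3 -m handwheel '[[-0.9,[0.2,1.5,0.2],[0,0,0]],[-0.9,[0.2,3,0.5],[0,0,0]],[-0.9,[0.2,3,0.5],[0,0,0]]]'; python3 -m handwheel '[[-0.9,[0,1.5,0.2],[0,0,0]],[-0.9,[0,3,0.5],[0,0,0]],[-0.9,[0,3,0.5],[0,0,0]]]'
```

```text
time_s: 9.82
ee_pos: [0.6827, 0.1885, 0.4939]
tcp_rot: [-0.0, 0.689, 0.724, 0.0]
wrist_force: [3.9, 2.7, -1.0]
width: 0.0132
finger_force: 15.0
time_s: 10.07
ee_pos: [0.6858, 0.1886, 0.4933]
tcp_rot: [-0.0, 0.689, 0.724, 0.0]
wrist_force: [3.2, 4.3, -0.4]
width: 0.0137
finger_force: 15.0
```

```bash
cat > m3.py <<'E'
from h import *
im,d,K,k1,C=grab("side"); p=proj([.72,.19,.1],K,k1,C)[0].astype(int); print(p)
c=im[p[1]-75:p[1]+75,p[0]-100:p[0]+100]; cv2.imwrite("pics/s2.png",cv2.resize(c,(800,600),interpolation=cv2.INTER_CUBIC))
E
python3 m3.py
```

```text
[380 223]
```

View pics/s2.png

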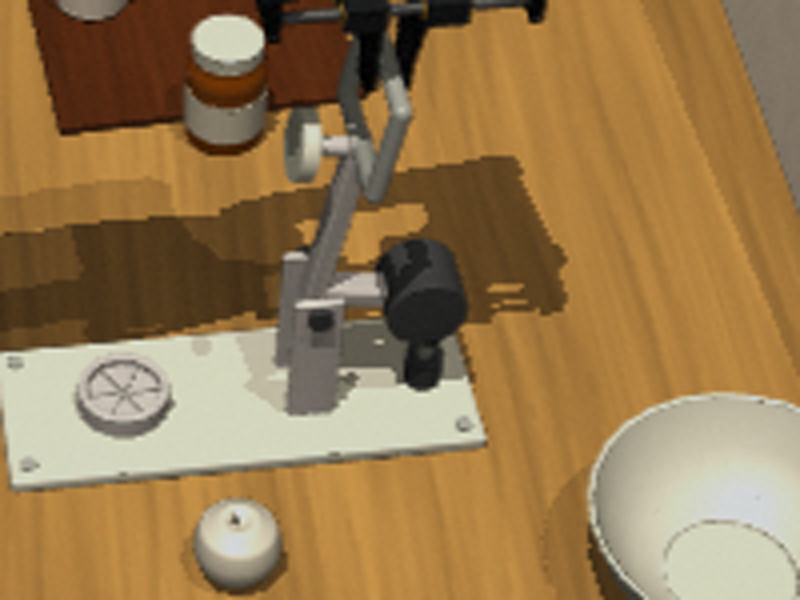

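The picture shows the counterweight (425,290) right at the rest's ball (425,355), and the pull is fading. I'm at the first contact.

```bash
python3 -m handwheel '[[-0.9,[0.5,1,0.2],[0,0,0]],[-0.9,[0.5,2,0.4],[0,0,0]],[-0.9,[0.5,2,0.4],[0,0,0]]]'; python3 -m handwheel '[[-0.9,[0,0,0],[0,0,0]]]'
```

```text
time_s: 10.37
ee_pos: [0.6878, 0.1888, 0.4929]
tcp_rot: [0.0, 0.69, 0.724, -0.0]
wrist_force: [4.2, 2.1, -1.1]
width: 0.0137
finger_force: 15.0
time_s: 10.45
ee_pos: [0.6877, 0.1888, 0.493]
tcp_rot: [-0.0, 0.69, 0.724, -0.0]
wrist_force: [3.4, 2.1, -1.2]
width: 0.0134
finger_force: 15.0
```

```bash
python3 -m handwheel '[[-0.9,[0.3,1.5,0.3],[0,0,0]],[-0.9,[0.3,3,0.6],[0,0,0]],[-0.9,[0.3,3,0.6],[0,0,0]]]'; python3 -m handwheel '[[-0.9,[0,1,0.2],[0,0,0]],[-0.9,[0,2,0.4],[0,0,0]],[-0.9,[0,2,0.4],[0,0,0]]]'
```

```text
time_s: 10.7
ee_pos: [0.6906, 0.1891, 0.4924]
tcp_rot: [-0.0, 0.69, 0.724, -0.0]
wrist_force: [1.3, -0.7, -0.9]
width: 0.0131
finger_force: 15.0
time_s: 10.95
ee_pos: [0.6924, 0.1892, 0.492]
tcp_rot: [-0.0, 0.69, 0.724, -0.001]
wrist_force: [-1.9, -0.3, -0.6]
width: 0.0134
finger_force: 15.0
```

Contact found: the pull went from +4 N to −1.9 N. Back off 1 mm, open, and retreat upward.

```bash
python3 -m handwheel '[[-0.9,[0,-0.7,0],[0,0,0]],[-0.9,[0,-0.7,0],[0,0,0]],[-0.6,[0,-0.7,0],[0,0,0]],[-0.4,[0,-0.7,0],[0,0,0]],[-0.2,[0,-0.7,0],[0,0,0]],[0,[0,-0.7,0],[0,0,0]],[0,[0,-0.7,0],[0,0,0]],[0,[0,-0.7,-10],[0,0,0]],[0,[0,-0.7,-25],[0,0,0]],[0,[0,-0.7,-45],[0,0,0]],[0,[0,-0.7,-65],[0,0,0]],[0,[0,-0.7,-65],[0,0,0]]]'; python3 - <<'E'
from h import *
im,d,K,k1,C=grab("side"); cv2.imwrite("pics/s3.png",cv2.resize(im[148:298,280:480],(800,600),interpolation=cv2.INTER_CUBIC))
plan([.4995,-.2075,.30],down(-1.52))
E
```

```text
time_s: 11.95
ee_pos: [0.6916, 0.1894, 0.5638]
tcp_rot: [0.003, 0.69, 0.724, 0.003]
wrist_force: [-0.1, 0.6, 1.8]
width: 0.0435
finger_force: 0.0
shift [-387.2 -213.2  259.7] turn [ 0.005 -0.006  1.569]
```

View pics/s3.png

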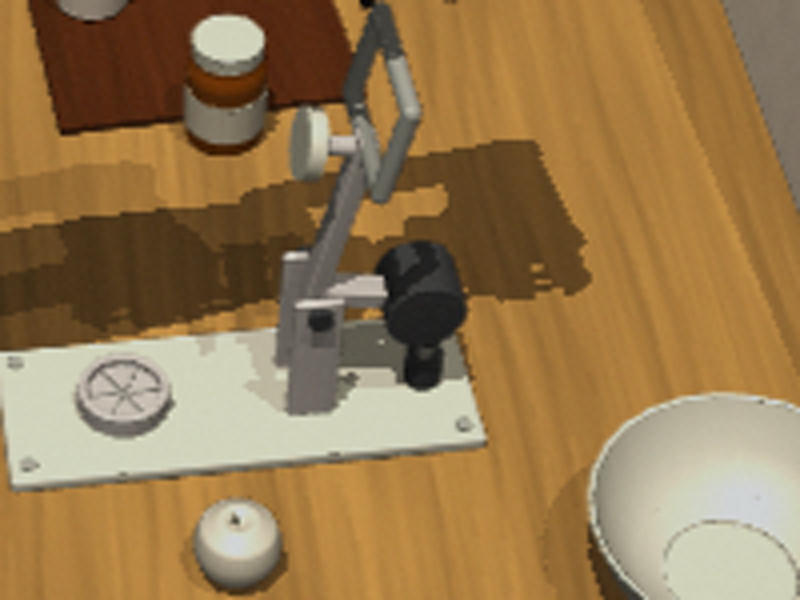

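The lever stays open with its counterweight on the ball at (425,360) in the crop. Next is the apple.

```bash
python3 -m handwheel '[[1,[-150,-83,0],[0,0,1.569]],[1,[-150,-83,0],[0,0,1.569]],[1,[-150,-83,0],[0,0,1.569]],[1,[-150,-83,0],[0,0,1.569]],[1,[-387,-213,220],[0,0,1.569]],[1,[-387,-213,220],[0,0,1.569]],[1,[-387,-213,220],[0,0,1.569]],[1,[-387,-213,220],[0,0,1.569]],[1,[-387,-213,220],[0,0,1.569]],[1,[-387,-213,220],[0,0,1.569]],[1,[-387,-213,220],[0,0,1.569]],[1,[-387,-213,220],[0,0,1.569]],[1,[-387,-213,220],[0,0,1.569]],[1,[-387,-213,220],[0,0,1.569]],[1,[-387,-213,220],[0,0,1.569]],[1,[-387,-213,220],[0,0,1.569]],[1,[-387,-213,220],[0,0,1.569]],[1,[-387,-213,220],[0,0,1.569]]]'
cat > m4.py <<'E'
from h import *
im,d,K,k1,C=grab("wrist"); cv2.imwrite("pics/w2.png",im)
v,u=np.mgrid[0:480,0:640]; P=bydepth(np.c_[u.ravel(),v.ravel()],d,K,k1,C).reshape(480,640,3)
hsv=cv2.cvtColor(im,cv2.COLOR_BGR2HSV)
a=(hsv[...,1]>100)&((hsv[...,0]<12)|(hsv[...,0]>168))&(P[...,2]>.025)&(P[...,2]<.07)&(d>0)
a=cv2.morphologyEx(a.astype(np.uint8),cv2.MORPH_OPEN,np.ones((5,5))); n,l,st,cc=cv2.connectedComponentsWithStats(a)
i=1+st[1:,4].argmax(); m=l==i; Q=P[m]; print(st[i],"top",Q[:,2].max(),"range",Q[:,:2].min(0),Q[:,:2].max(0),"mid",(Q[:,:2].min(0)+Q[:,:2].max(0))/2,"mean",Q.mean(0))
print("T",T_tool().round(4).tolist())
# circle fit to the slice near the widest height
s=abs(Q[:,2]-.042)<.006; A=np.c_[2*Q[s,:2],np.ones(s.sum())]; x=np.linalg.lstsq(A,(Q[s,:2]**2).sum(1),rcond=None)[0]; print("circle",x[:2],np.sqrt(x[2]+x[:2]@x[:2]),s.sum())
E
python3 m4.py
```

```text
time_s: 13.5
ee_pos: [0.4989, -0.2068, 0.3384]
tcp_rot: [0.001, 1.0, 0.027, 0.001]
wrist_force: [-0.4, -0.1, -0.2]
width: 0.0869
finger_force: 0.0
[ 279  188   91   90 6410] top 0.06607247212284811 range [ 0.46939123 -0.23764465] [ 0.52750026 -0.17659241] mid [ 0.49844575 -0.20711853] mean [ 0.50127446 -0.20678825  0.05187301]
T [[0.9986, 0.053, 0.0018, 0.4988], [0.053, -0.9986, -0.0009, -0.2068], [0.0017, 0.001, -1.0, 0.3383], [0.0, 0.0, 0.0, 1.0]]
circle [ 0.49719988 -0.20709845] 0.028325439958187624 1095
```

View pics/w2.png

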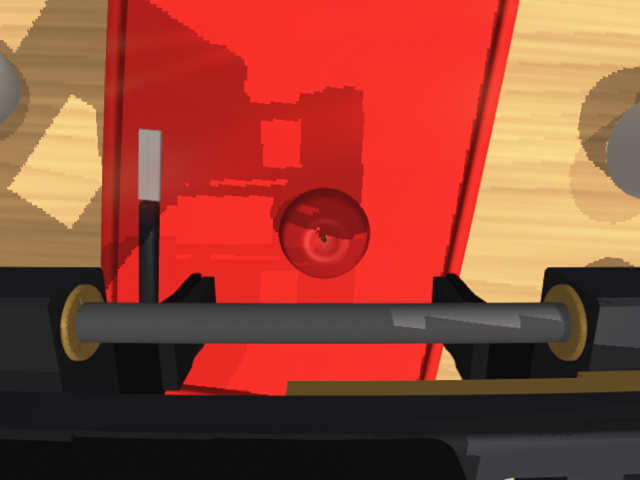

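The wrist view shows the apple upright, stem at (323,238), centred between the fingers. The peeler at (150,215) is well clear. Descend and grip.

```bash
python3 -m handwheel '[[1,[0,0,40],[0,0,0]],[1,[0,0,80],[0,0,0]],[1,[0,0,110],[0,0,0]],[1,[0,0,130],[0,0,0]],[1,[0,0,138],[0,0,0]],[1,[0,0,138],[0,0,0]],[0.5,[0,0,138],[0,0,0]],[0.3,[0,0,138],[0,0,0]],[0.1,[0,0,138],[0,0,0]],[0.1,[0,0,138],[0,0,0]],[0.1,[0,0,138],[0,0,0]],[0.1,[0,0,138],[0,0,0]]]' 10
```

```text
time_s: 14.55
ee_pos: [0.4985, -0.2078, 0.2003]
tcp_rot: [0.0, 1.0, 0.025, 0.001]
wrist_force: [-0.1, 2.0, 5.1]
width: 0.0607
finger_force: 10.0
```

```bash
python3 -m handwheel '[[0.1,[0,0,-10],[0,0,0]],[0.1,[0,0,-30],[0,0,0]],[0.1,[0,0,-60],[0,0,0]],[0.1,[0,0,-90],[0,0,0]],[0.1,[0,0,-90],[0,0,0]]]'
cat > m5.py <<'E'
from h import *
def seat(n):
    im,d,K,k1,C=grab(n); v,u=np.mgrid[0:480,0:640]; P=bydepth(np.c_[u.ravel(),v.ravel()],d,K,k1,C).reshape(480,640,3)
    e=np.hypot(P[...,0]-.517,P[...,1]-.181)
    m=(d>0)&(e<.05)&(P[...,2]>.031)&(P[...,2]<.040)
    vv,uu=np.where(m); W=onplane(np.c_[uu,vv],.034,K,k1,C)[:,:2]
    print(n,m.sum(),"rim z",np.median(P[m][:,2]),"enclosing mm",cv2.minEnclosingCircle((W*1000).astype(np.float32)),"span mid",(W.min(0)+W.max(0))/2,W.max(0)-W.min(0))
if __name__=="__main__":
    seat("side"); seat("scene"); plan([.517,.181,.33],down(-1.52))
E
python3 m5.py
```

```text
time_s: 14.97
ee_pos: [0.5001, -0.2088, 0.2961]
tcp_rot: [0.003, 1.0, 0.025, 0.004]
wrist_force: [2.0, -0.8, 0.4]
width: 0.0607
finger_force: 10.0Traceback (most recent call last):
  File "m5.py", line 9, in <module>
    seat("side"); seat("scene"); plan([.517,.181,.33],down(-1.52))
    ~~~~^^^^^^^^
  File "m5.py", line 6, in seat
    vv,uu=np.where(m); W=onplane(np.c_[uu,vv],.034,K,k1,C)[:,:2]
                         ~~~~~~~^^^^^^^^^^^^^^^^^^^^^^^^^^
  File "h.py", line 15, in onplane
    r=rays(uv,K,k1)@C[:3,:3].T; o=C[:3,3]; return o+r*((z-o[2])/r[:,2])[:,None]
      ~~~~^^^^^^^^^
  File "h.py", line 12, in rays
    p=cv2.undistortPoints(np.array(uv,float).reshape(-1,1,2),K,np.array([k1,0,0,0.])).reshape(-1,2)
      ~~~~~~~~~~~~~~~~~~~^^^^^^^^^^^^^^^^^^^^^^^^^^^^^^^^^^^^^^^^^^^^^^^^^^^^^^^^^^^^
cv2.error: OpenCV(4.12.0) /io/opencv/modules/calib3d/src/undistort.dispatch.cpp:347: error: (-215:Assertion failed) CV_IS_MAT(_src) && CV_IS_MAT(_dst) && (_src->rows == 1 || _src->cols == 1) && (_dst->rows == 1 || _dst->cols == 1) && _src->cols + _src->rows - 1 == _dst->rows + _dst->cols - 1 && (CV_MAT_TYPE(_src->type) == CV_32FC2 || CV_MAT_TYPE(_src->type) == CV_64FC2) && (CV_MAT_TYPE(_dst->type) == CV_32FC2 || CV_MAT_TYPE(_dst->type) == CV_64FC2) in function 'cvUndistortPointsInternal'
```

```bash
python3 -m handwheel '[[0.1,[0,-20,-30],[0,0,0]],[0.1,[-5,-50,-64],[0,0,0]],[0.1,[-10,-85,-64],[0,0,0]],[0.1,[-15,-120,-64],[0,0,0]],[0.1,[-20,-155,-64],[0,0,0]],[0.1,[-25,-190,-64],[0,0,0]],[0.1,[-30,-225,-64],[0,0,0]],[0.1,[-35,-260,-64],[0,0,0]],[0.1,[-40,-295,-64],[0,0,0]],[0.1,[-45,-330,-64],[0,0,0]],[0.1,[-49,-360,-64],[0,0,0]],[0.1,[-49,-380,-64],[0,0,0]],[0.1,[-49,-393,-64],[0,0,0]],[0.1,[-49,-393,-64],[0,0,0]],[0.1,[-49,-393,-64],[0,0,0]],[0.1,[-49,-393,-64],[0,0,0]]]'
cat > m6.py <<'E'
from m5 import *
try: seat("wrist")
except Exception as e: print("none")
try: seat("scene")
except Exception as e: print("none")
im,d,K,k1,C=grab("wrist"); cv2.imwrite("pics/w3.png",im); print(T_tool().round(4).tolist())
E
python3 m6.py
```

```text
time_s: 16.35
ee_pos: [0.4288, 0.1819, 0.3523]
tcp_rot: [0.0, 1.0, 0.025, -0.001]
wrist_force: [-0.2, -0.3, -1.4]
width: 0.0604
finger_force: 10.0
wrist 3002 rim z 0.03274986543074079 enclosing mm ((515.85693359375, 181.61460876464844), 33.80879592895508) span mid [0.5160012  0.18181457] [0.06689754 0.06607973]
scene 164 rim z 0.03412006162679093 enclosing mm ((520.1279907226562, 182.96621704101562), 35.49053955078125) span mid [0.51948709 0.18226188] [0.06716843 0.06585726]
[[0.9988, 0.0494, -0.0005, 0.4292], [0.0494, -0.9988, -0.0004, 0.1815], [-0.0006, 0.0003, -1.0, 0.3528], [0.0, 0.0, 0.0, 1.0]]
```

View pics/w3.png

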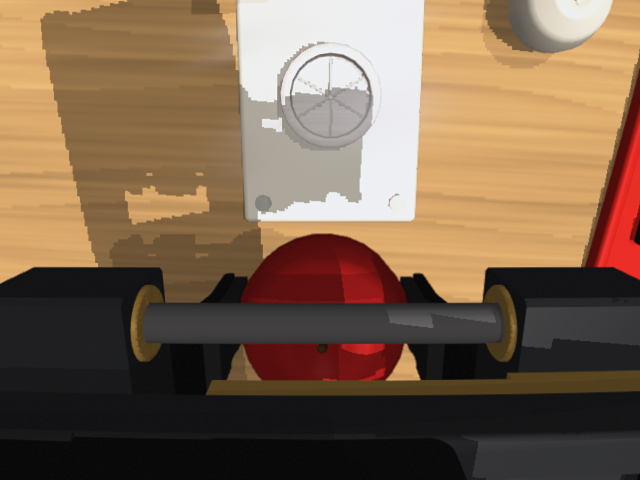

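The wrist view shows the open seat ring at (331,94) and the held apple with its stem up at (322,347). Move over the seat.

```bash
python3 -m handwheel '[[0.1,[25,1,0],[0,0,0]],[0.1,[55,2.5,10],[0,0,0]],[0.1,[78,4,35],[0,0,0]],[0.1,[87.7,4,65],[0,0,0]],[0.1,[87.7,4,85],[0,0,0]],[0.1,[87.7,4,100],[0,0,0]],[0.1,[87.7,4,110],[0,0,0]],[0.1,[87.7,4,110],[0,0,0]],[0.1,[87.7,4,110],[0,0,0]],[0.1,[87.7,4,110],[0,0,0]]]'; python3 -c "
from h import *
s=env.state();print(s['wrist_force'],s['ft_torque']);plan([.5168,.182,.2223],down(-1.5214))"
```

```text
time_s: 17.33
ee_pos: [0.5176, 0.1828, 0.2445]
tcp_rot: [-0.0, 1.0, 0.025, 0.001]
wrist_force: [-0.0, 0.0, -1.4]
width: 0.0607
finger_force: 10.0
[-0.04472188  0.03013069 -1.40271407] [-0.06156244  0.14015549 -0.03079754]
shift [-0.9  0.7 22.2] turn [-0.    -0.002  0.001]
```

```bash
python3 -m handwheel '[[0.1,[-0.6,0.6,4],[0,0,0]],[0.1,[-0.6,0.6,8],[0,0,0]],[0.1,[-0.6,0.6,12],[0,0,0]],[0.1,[-0.6,0.6,15],[0,0,0]],[0.1,[-0.6,0.6,17],[0,0,0]],[0.1,[-0.6,0.6,17],[0,0,0]]]'; python3 -m handwheel '[[0.1,[0,0,1.5],[0,0,0]],[0.1,[0,0,3],[0,0,0]],[0.1,[0,0,3],[0,0,0]]]'
```

```text
time_s: 17.83
ee_pos: [0.516, 0.1822, 0.2255]
tcp_rot: [0.0, 1.0, 0.025, -0.001]
wrist_force: [-0.1, 0.4, -2.1]
width: 0.0608
finger_force: 10.0
time_s: 18.08
ee_pos: [0.5163, 0.1822, 0.2229]
tcp_rot: [0.0, 1.0, 0.025, -0.0]
wrist_force: [0.5, -1.0, -1.7]
width: 0.0607
finger_force: 10.0
```

```bash
python3 -m handwheel '[[0.1,[0,0,0.5],[0,0,0]],[0.1,[0,0,0.7],[0,0,0]],[0.1,[0,0,0.7],[0,0,0]]]'; python3 -m handwheel '[[0.1,[0,0,0.4],[0,0,0]],[0.1,[0,0,0.7],[0,0,0]],[0.1,[0,0,0.7],[0,0,0]]]'
```

```text
time_s: 18.33
ee_pos: [0.5164, 0.1822, 0.2225]
tcp_rot: [-0.0, 1.0, 0.025, 0.0]
wrist_force: [-0.3, -0.1, -0.4]
width: 0.0607
finger_force: 10.0
time_s: 18.58
ee_pos: [0.5165, 0.1823, 0.2224]
tcp_rot: [0.0, 1.0, 0.025, 0.0]
wrist_force: [-2.6, -0.6, 4.1]
width: 0.0601
finger_force: 10.0
```

Touchdown came at TCP height 0.2224 m against an expected 0.2223 m, so the apple is fully down. Release and rise.

```bash
python3 -m handwheel '[[0.1,[0,0,-0.4],[0,0,0]],[0.45,[0,0,-0.4],[0,0,0]],[0.7,[0,0,-0.4],[0,0,0]],[0.9,[0,0,-0.4],[0,0,0]],[0.9,[0,0,-0.4],[0,0,0]],[0.9,[0,0,-0.4],[0,0,0]],[0.9,[0,0,-8],[0,0,0]],[0.9,[0,0,-20],[0,0,0]],[0.9,[0,0,-45],[0,0,0]],[0.9,[0,0,-80],[0,0,0]],[0.9,[-35,0,-115],[0,0,0]],[0.9,[-70,0,-130],[0,0,0]],[0.9,[-90,0,-130],[0,0,0]],[0.9,[-90,0,-130],[0,0,0]],[0.9,[-90,0,-130],[0,0,0]]]'
python3 - <<'E'
from h import *
im,d,K,k1,C=grab("wrist"); v,u=np.mgrid[0:480,0:640]; P=bydepth(np.c_[u.ravel(),v.ravel()],d,K,k1,C).reshape(480,640,3)
e=np.hypot(P[...,0]-.517,P[...,1]-.182); m=(d>0)&(e<.04)&(P[...,2]>.055); print("apple",np.percentile(P[m][:,2],97),(P[m].min(0)+P[m].max(0))/2)
s,_=env.get_image("side")
cv2.imwrite("pics/fin.png",np.hstack([cv2.resize(im[:300,160:500],(400,353)),cv2.resize(s[150:300,280:450],(400,353))]))
E
```

```text
time_s: 19.83
ee_pos: [0.426, 0.1778, 0.3535]
tcp_rot: [-0.0, 1.0, 0.026, 0.002]
wrist_force: [0.5, -0.2, 0.1]
width: 0.0827
finger_force: 0.0
apple 0.08026132861304495 [0.51402871 0.18271517 0.07215152]
```

View pics/fin.png

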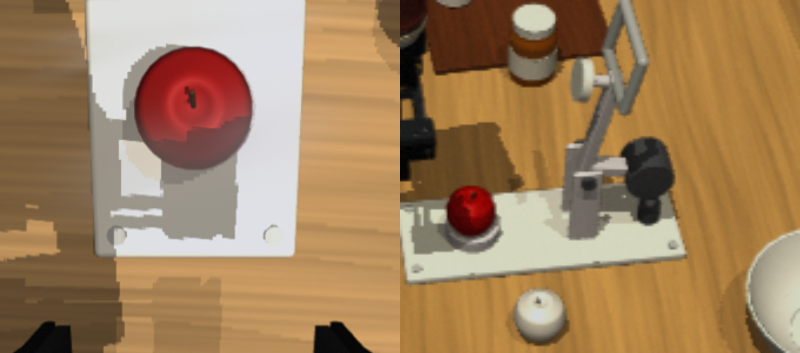

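The apple stands stem up, centred in the seat ring at (470,212). The lever is still open on its rest at (648,205). I'm handing the job in.

```bash
python3 -c "
from plant import env
print(env.sign_off())"
```

```text
the job is handed in; nothing more can be done
None
```

I handed the job in at about 20 s: the lever stays open with its counterweight on the rest, the apple stands stem up and fully down in the seat ring, and the robot never touched the mug, jar or peeler.

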